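Latch the sprung sample shuttle at its reading station

TASK

Bring the jar in front of the reader's lens: with closed fingertips push the shuttle's sprung carriage along, at its upright tab, until the spring-loaded stop pin has dropped behind the first tooth but not yet behind the second, then let go so that the carriage springs back and latches against the pin at the middle position. Nothing is to be grasped or lifted: do not reach round the tab, do not touch the jar or the stop pin, and leave the other things where they stand.

Things in the scene. Friction and masses are not known exactly. Their poses are not given: they have to be found in the camera images.
- shuttle: Fixed bench fixture: grey base plate 12 mm thick, spanning x -50 to 86, y -115 to 115 mm from the origin (on the worktop); y axis = direction in which the carriage is pushed. At +y an end block (37 mm high) and a dark spring tube reach to y = 167 mm. Three black ticks on the plate's -x edge show the carriage index's home, middle and last positions
- carriage_slide (a joint): Sliding of the carriage, m along the shuttle's +y: 0 home, 0.030 middle (latched), 0.060 last (latched, no way back), 0.066 end stop. A spring (5 N at 0, 9 N at the end) with a damper of 45 N s/m drives it back. The pin drops behind tooth 1 at 0.027 to 0.030, tooth 2 at 0.057 to 0.060. Let go below 0.025 it returns to 0; between 0.032 and 0.056 to 0.030 within 1 s
- carriage: Aluminium carriage: plate 72 x 100 mm, origin at the middle of its underside, 13 mm above the worktop, axes as the shuttle's. On its -y end stands an upright tab to push at, 40 mm wide (x), 8 mm thick (y), its outer face 50 mm to -y of the origin, its top 77 mm above the worktop; the tab's inner half, towards the jar, is not to be touched
- push_face (a point): Point in the middle of the tab's outer (-y) face, 58 mm above the worktop: push here towards the shuttle's +y. Free space of at least 80 mm lies in front of this face
- pin_lift (a joint): Vertical sprung stop pin, value in m: 0 = down on the rail, up to 0.008 when a tooth has lifted it
- stop_pin: Vertical steel pin with a round black knob (14 mm across, 49 to 60 mm above the worktop when the pin is down) in an aluminium bracket at the shuttle's x = 45, y = 35 mm; origin at the pin's lower tip. Not to be touched
- lens (a point): Centre of the lens on the white reader head, 50 mm above the worktop, facing the shuttle's -x; the head fills the shuttle's x 57 to 83, y -44 to 18 mm and is 90 mm high
- seat (a point): Centre of the round seat on the carriage (ring 62 mm inside, 8 mm high), on its floor 23 mm above the worktop
- sample_jar: Closed specimen jar with a screw lid, 66 mm across the lid, 59 mm high, origin at the centre of its underside; stands loose in the seat, its top 82 mm above the worktop; its lid comes within 21 mm of the tab. Not to be touched
- dropper: Small dropper bottle, 30 mm across, 90 mm high, origin at the centre of its underside; stands loose near one end of the shuttle
- blue_lid_box: Small box with a lid, 67 x 67 x 53 mm, origin at the centre of its underside; stands loose near the other end of the shuttle
- bench_timer: Flat bench timer, 62 x 64 x 20 mm, origin at the centre of its underside; lies loose farther along the shuttle's +y

How it is judged:
By the outcome, as a careful person would: the job done as asked, in the order asked, and still so for the second after the job is handed in, with the robot touching nothing.
It also fails if it takes over 35 s, if anything falls off the work surface, if the arm or the gripper's body presses on something with over 40 N, if the wrist force passes 120 N, or if a joint passes its speed limit or range.

ROBOT

A 6-joint arm with a two-finger parallel gripper is mounted at the origin on a cart in front of the work surface, level with it; the furniture and walls round the work are solid. World frame = base frame: x ahead of the robot, y to its left, z up, the work surface at z = 0. Lengths are in m, angles in rad, forces in N, time in s.
With the tool pointing down it reaches from about 0.325 to 0.9 m from the base axis. Payload 6.1 kg.
Tool frame: the origin (TCP) lies at the very end of the fingers, on their centre line; the grasp point (between the pads) lies 19 mm behind it (tcp_to_grasp is the z of the grasp point in the tool frame, in m); z points along the fingers, y is the line along which they close (so a half turn about z gives the same grasp; the last joint's range is limited). The gripper opens to 85 mm and grips with 20 to 120 N. Pads are 22 mm wide; open, the fingers measure 114 mm over their backs; the gripper's body (76 mm by 85 mm) begins 54 mm behind the grasp point. The pads swing forward as they close: fully open they stand 13 mm farther back than shut.
Start: joints at [1.15, 0.22, 1.526, -0, 1.395, -0.126], TCP at [0.182, 0.598, 0.231] pointing down, gripper open.
Joint ranges: [-2.98, 2.98], [-0.91, 2.08], [0.09, 2.57], [-1.24, 4.39], [0.2, 2.65], [-2.68, 2.68]. Speed limits (rad/s): [2.57, 2.57, 3.01, 3.14, 3.14, 3.14].

INTERFACE

Orientations are given as a rotation vector (axis times angle).
In Python, from plant import * gives the robot as it stands.
- The arm moves only by the tool send_rows, never from a script. Its argument "motion" is a list of rows, each an object of numbers: "dx", "dy", "dz": the shift along the tool's x, y, z in units of 30 mm (1.0 is 30 mm); "roll": the turn about the tool's z in units of 5 degrees (1.0 is 5 degrees); "hand": the opening, from 0 (shut) to 1 (fully open). A call has 1 to 5 rows; each row shifts and turns the commanded pose from where the row before left it, along the tool's axes as they then stand; what a row does not reach is not made up. A row lasts 1/10 s, in which the tool goes at most 50 mm and 8.59 degrees, less where a joint would pass 70% of its speed; a pose out of reach is approached as far as the arm can. A call is refused whole if a number of a shift passes 1 or a number of a turn 1, either way. A call with a gripper value outside its range is refused whole. The fingers move at their own pace and stop on an object; "grip_force" is the grip in N (left out, the last holds). Time passes only in rows, so rows that do not move let the fingers close. It gives the time, the measured TCP pose, the force, the opening and the grip force at its end, in the units of the state.
- read_state(): the state, without advancing time (a new reading comes with each control period).
- capture(name): name is "side" or "top" or "wrist"; returns (picture, depth): 480x640x3 uint8, red, green, blue; 480x640 float32, m along the optical axis (not along the pixel's ray), 0 where there is no reading.
- calibration(name): a dict with "vertical_fov" (degrees; the focal length in pixels is half the picture's height over the tangent of half this angle, whatever the lens; pixels are square), "cx", "cy" (the principal point, pixels), "xyz" and "rotation" of the camera in the world. Camera axes: x right, y up, looking along -z (the intrinsics and any distortion apply to the point x, -y, -z); pixel columns grow to the right and rows downward; lengths in m; the calibration is good to about 2 mm. A picture is of the moment at which its call begins: read the wrist's pose just before it. calibration takes no time and is no camera call; for the wrist camera it gives the pose at the moment of the call.
- finish_job(): hands the job in; it is judged then, once.
Trained networks look in the newest picture that a camera, given by its name, has taken for a name from the list of things; names that differ only in an ending like _2 or _b are one class to them, and where a whole thing is asked for, a point or a joint stands for the part that bears it (a point fixed in the world has none). Each returns a list of dicts, best first, with "p" (0 to 1); they miss things now and then, are a little off and sometimes report something else, mostly with a low value. They report only what shows in the picture. A call takes as long as a camera call.
- spot_in(name, camera): "extent" ([left, top, right, bottom] in pixels, round what is visible of it).
- mark_of(name, camera): "at" ([column, row] in pixels: a listed point, or the origin of a listed thing).
The state is a dict: "time": time; "q": joint angles; "joint_velocities": joint speeds; "joint_efforts": joint torques, N m; "eef_pos": TCP position; "tool_rot": TCP orientation; "ft_force": force on the tool from outside, world axes, zero at the start; "wrist_torque": the same for the moment, N m; "gripper_width": opening from 0.0 (shut) to 1.0 (fully open); "finger_force": force on a finger pad.
Only numpy, scipy, OpenCV 4.12 (cv2) and the standard library are available. Lean on these libraries where they do the work, as an engineer would, in place of code of your own. Each camera call takes 0.05 s, during which the arm holds its last target. There are 200 camera calls.

## Working session

There is one attempt and no reset: what is moved stays moved. The work goes in short steps, Python scripts to look and compute and a tool call to move; the robot and the scene stay as the last step left them, time stands still between calls to the robot, and variables do not carry over. Pictures are saved under pics/ and viewed, at most 10 in all, crops included, and the job is handed in when it is done.

Besides the shell and the picture viewer there is one more tool, called after "Request:" as name([rows], argument=value, ...), one row to a line, values as JSON. send_rows: Moves the arm, as the interface text tells. Its arguments: {"type":"object","properties":{"motion":{"type":"array","items":{"type":"object","properties":{"dx":{"type":"number"},"dy":{"type":"number"},"dz":{"type":"number"},"roll":{"type":"number"},"hand":{"type":"number"}}}},"grip_force":{"type":"number"}},"required":["motion"]}

```bash
mkdir -p pics; cat > h.py <<'E'
from plant import *
import numpy as np, cv2
def P(cam,uv,d,c=None):
    c=c or calibration(cam); f=240/np.tan(np.radians(c["vertical_fov"])/2)
    R=np.array(c["rotation"],float)
    if R.shape!=(3,3): R=cv2.Rodrigues(R)[0]
    return np.array(c["xyz"])+R@np.array([(uv[0]-c["cx"])/f*d,-(uv[1]-c["cy"])/f*d,-d])
def ray_z(cam,uv,z):
    c=calibration(cam);a=np.array(c["xyz"]);b=P(cam,uv,1,c)-a
    return a+b*(z-a[2])/b[2]
E
python3 - <<'E'
from h import *
for n in ["top","side"]:
    p,d=capture(n); cv2.imwrite(f"pics/{n}0.png",p[...,::-1]); np.save(n+"d.npy",d)
    print(n,calibration(n))
    for t in ["push_face","carriage","shuttle","stop_pin","lens","seat","sample_jar"]:
        m=mark_of(t,n)[:1]; print(t,m)
        if m and n=="top":
            z=dict(push_face=.058,carriage=.013,shuttle=0,stop_pin=.02,lens=.05,seat=.023,sample_jar=.023)[t]
            print(ray_z(n,m[0]["at"],z))
print(read_state())
E
```

```text
top {'vertical_fov': 54.02752459482521, 'cx': 317.6844567333885, 'cy': 244.02888664096804, 'xyz': array([0.3189627 , 0.05191194, 1.22165537]), 'rotation': array([ 0.10712441, -0.09684854, -1.58858402])}
push_face [{'at': [353.0, 245.1], 'p': 0.77}]
[ 0.46607322 -0.02987544  0.058     ]
carriage [{'at': [333.0, 251.9], 'p': 0.94}]
[0.45513149 0.01910186 0.013     ]
shuttle [{'at': [312.5, 252.9], 'p': 0.74}]
[0.45507198 0.07231262 0.        ]
stop_pin [{'at': [298.9, 231.3], 'p': 0.59}]
[0.50970933 0.10609283 0.02      ]
lens [{'at': [313.1, 229.4], 'p': 0.96}]
[0.509043   0.06887549 0.05      ]
seat [{'at': [328.3, 248.5], 'p': 0.72}]
[0.46302343 0.03121008 0.023     ]
sample_jar [{'at': [327.5, 246.2], 'p': 0.81}]
[0.46900828 0.03312756 0.023     ]
side {'vertical_fov': 48.885543495128715, 'cx': 316.10996170298915, 'cy': 247.52338076923652, 'xyz': array([-0.07319689, -1.15193589,  0.55531133]), 'rotation': array([ 1.19369145, -0.26777783, -0.36427138])}
push_face [{'at': [325.0, 257.4], 'p': 0.79}]
carriage [{'at': [316.7, 272.1], 'p': 0.63}]
shuttle [{'at': [309.9, 264.2], 'p': 0.6
[... 208 characters left out ...]
991629e+00,  2.20374576e-01,  1.52651290e+00, -1.05114164e-05,
        1.39475530e+00, -1.26108634e-01]), 'joint_velocities': array([-1.63558390e-03,  3.90018209e-04, -6.19338801e-04, -5.49335364e-04,
       -3.52930757e-05,  1.78114241e-03]), 'joint_efforts': array([-9.20643688e-04, -4.96781874e+01, -3.89711452e+01, -5.72231002e-04,
        5.88861658e-04, -5.08100152e-05]), 'eef_pos': array([0.18157538, 0.59801128, 0.23130857]), 'tool_rot': array([-4.61347919e-01, -3.10752957e+00,  8.01978905e-05]), 'ft_force': array([ 5.16314053e-04, -1.69720053e-01,  6.37491357e-01]), 'wrist_torque': array([-0.05433629,  0.01239907, -0.00010128]), 'finger_force': 0.0, 'gripper_width': 0.9954333464656946}
```

```bash
python3 - <<'E'
import cv2
a=cv2.imread("pics/top0.png")[150:350,200:460]; cv2.imwrite("pics/tc.png",cv2.resize(a,None,fx=3,fy=3,interpolation=cv2.INTER_CUBIC))
b=cv2.imread("pics/side0.png")[150:350,190:450]; cv2.imwrite("pics/sc.png",cv2.resize(b,None,fx=3,fy=3,interpolation=cv2.INTER_CUBIC))
E
```

```text
(no output)
```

View pics/tc.png

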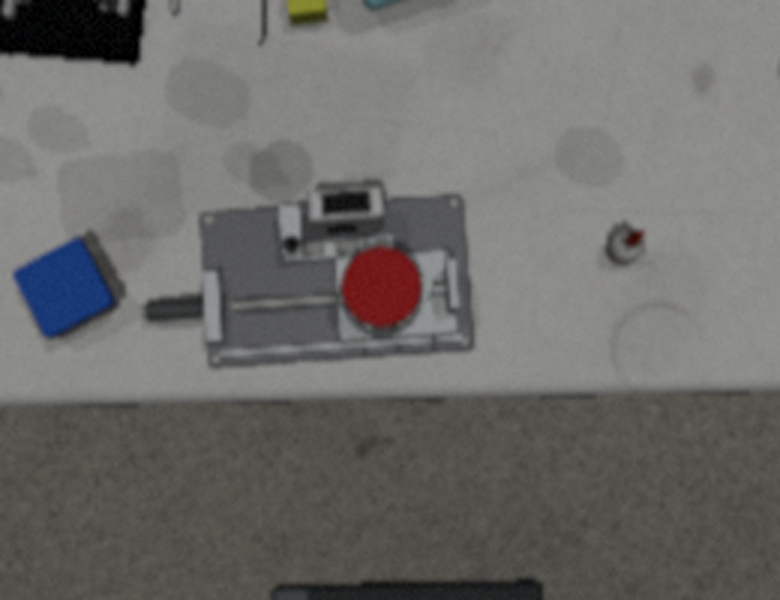

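View pics/sc.png

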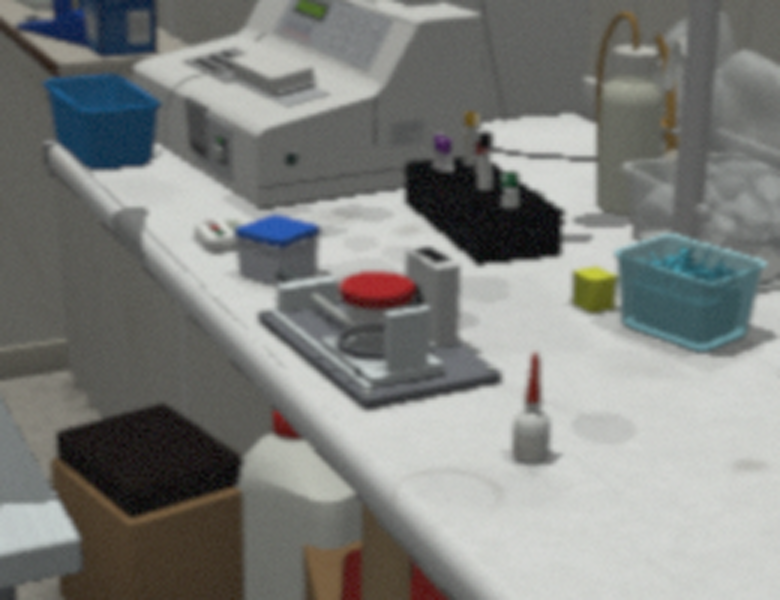

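The top view shows the tab at about full-image pixel (351,244), with shuttle +y towards image left. The dropper is near (408,231) and the blue box near (222,246). In the side view the tab faces the dropper and the space in front of it is clear.

```bash
python3 - <<'E'
from h import *
for n in ["top","side"]:
    capture(n)
    for t in ["push_face","dropper"]:
        print(n,t,[ (m["at"],m["p"]) for m in mark_of(t,n)[:1]], [s["extent"] for s in spot_in(t,n)[:1]])
C=np.array([[200,212],[462,196],[472,347],[212,365]])/3+[200,150]
W=np.array([ray_z("top",c,.012) for c in C]);print(W)
# model: TL=(86,115) TR=(86,-115) BR=(-50,-115) BL=(-50,115)
M=np.array([[86,115],[86,-115],[-50,-115],[-50,115]])/1e3
A=M-M.mean(0);B=W[:,:2]-W[:,:2].mean(0)
th=np.arctan2((A[:,0]*B[:,1]-A[:,1]*B[:,0]).sum(),(A*B).sum());R=np.array([[np.cos(th),-np.sin(th)],[np.sin(th),np.cos(th)]])
o=W[:,:2].mean(0)-R@M.mean(0);print("yaw",np.degrees(th),"o",o,"res",W[:,:2]-(M@R.T+o))
# tab points, depth
d=np.load("topd.npy")
for u,v in [(349,237),(351,244),(352,251)]: print(d[v,u],P("top",(u,v),d[v,u]))
sd=np.load("sided.npy")
for cx,cy in [(390,330),(405,340),(420,330),(405,360)]:
    u,v=190+cx//3,150+cy//3; p=P("side",(u,v),sd[v,u]); print("side",p,"shuttle",R.T@(p[:2]-o))
print(ray_z("top",(408,231),0.05))
E
```

```text
top push_face [([351.5, 244.4], 0.71)] [[277.6, 227.8, 352.8, 262.7]]
top dropper [([405.7, 236.3], 0.69)] [[403.7, 227.0, 412.1, 242.0]]
side push_face [([325.0, 258.6], 0.86)] [[293.2, 245.8, 340.7, 276.1]]
side dropper [([364.8, 298.4], 0.84)] [[360.0, 267.7, 373.0, 304.6]]
[[ 0.54083151  0.19020022  0.012     ]
 [ 0.55014288 -0.03801966  0.012     ]
 [ 0.41830315 -0.04268635  0.012     ]
 [ 0.4073703   0.18066014  0.012     ]]
yaw 2.695437090911592 o [0.46118188 0.07169211] res [[-0.00084712 -0.00040896]
 [-0.00235194  0.00111669]
 [ 0.00165786  0.00284566]
 [ 0.0015412  -0.00355339]]
1.1566792 [ 0.48401789 -0.01935703  0.07631563]
1.1558324 [ 0.46676047 -0.02386101  0.07489728]
1.1518062 [ 0.44921697 -0.02569115  0.07666204]
side [ 0.45199406 -0.02913715  0.06180661] shuttle [-0.01391933 -0.10028562]
side [ 0.46702363 -0.02733202  0.05060521] shuttle [ 0.0011785  -0.09918929]
side [ 0.47933825 -0.03075886  0.05819284] shuttle [ 0.01331834 -0.10319146]
side [ 0.46681652 -0.02852848  0.03177615] shuttle [ 0.00091535 -0.10037469]
[ 0.49996013 -0.16972094  0.05      ]
```

Request:
send_rows([
  {"roll": 1,"hand": 0},
  {"roll": 1,"hand": 0},
  {"roll": 1,"hand": 0},
  {"roll": 1,"hand": 0},
  {"roll": 1,"hand": 0},
])

```text
invalid input
```

Request:
send_rows([
  {"roll": 1,"hand": 0},
  {"roll": 1,"hand": 0},
  {"roll": 1,"hand": 0},
  {"roll": 1,"hand": 0},
  {"roll": 1,"hand": 0},
])

```text
invalid input
```

Request:
send_rows([
  {"roll": 1,"hand": 0},
  {"roll": 1,"hand": 0},
  {"roll": 1,"hand": 0},
  {"roll": 1,"hand": 0},
  {"roll": 0.1,"hand": 0},
])

```text
invalid input
```

Request:
send_rows([
  {"dx": -1,"dy": 0.37,"hand": 0},
  {"dx": -1,"dy": 0.37,"hand": 0},
  {"dx": -1,"dy": 0.37,"hand": 0},
  {"dx": -1,"dy": 0.37,"hand": 0},
  {"dx": -1,"dy": 0.37,"hand": 0},
])

```text
invalid input
```

Request:
send_rows([
  {"dx": 0,"dy": 0,"dz": 0,"roll": 1,"hand": 0},
  {"dx": 0,"dy": 0,"dz": 0,"roll": 1,"hand": 0},
  {"dx": 0,"dy": 0,"dz": 0,"roll": 1,"hand": 0},
  {"dx": 0,"dy": 0,"dz": 0,"roll": 1,"hand": 0},
  {"dx": 0,"dy": 0,"dz": 0,"roll": 1,"hand": 0},
])

```text
time: 1.8
eef_pos: [0.1816, 0.598, 0.2313]
tool_rot: [-1.128, -2.932, -0.0]
ft_force: [-0.5, 0.6, -0.3]
gripper_width: 0.145
finger_force: 0.0
```

Request:
send_rows([
  {"dx": 0,"dy": 0,"dz": 0,"roll": 1,"hand": 0},
  {"dx": 0,"dy": 0,"dz": 0,"roll": 1,"hand": 0},
  {"dx": 0,"dy": 0,"dz": 0,"roll": 1,"hand": 0},
  {"dx": 0,"dy": 0,"dz": 0,"roll": 1,"hand": 0},
  {"dx": 0,"dy": 0,"dz": 0,"roll": 1,"hand": 0},
])

```text
time: 2.3
eef_pos: [0.1816, 0.598, 0.2313]
tool_rot: [1.736, 2.618, 0.0]
ft_force: [-0.0, -0.1, 0.3]
gripper_width: -0.001
finger_force: 0.0
```

Request:
send_rows([
  {"dx": 0,"dy": 0,"dz": 0,"roll": 1,"hand": 0},
  {"dx": 0,"dy": 0,"dz": 0,"roll": 1,"hand": 0},
  {"dx": 0,"dy": 0,"dz": 0,"roll": 1,"hand": 0},
  {"dx": 0,"dy": 0,"dz": 0,"roll": 1,"hand": 0},
  {"dx": 0,"dy": 0,"dz": 0,"roll": 0.1,"hand": 0},
])

```text
time: 2.8
eef_pos: [0.1816, 0.598, 0.2313]
tool_rot: [2.172, 2.27, -0.0]
ft_force: [0.4, -0.1, 0.1]
gripper_width: -0.001
finger_force: 0.0
```

Request:
send_rows([
  {"dx": -1,"dy": 0.37,"dz": 0,"roll": 0,"hand": 0},
  {"dx": -1,"dy": 0.37,"dz": 0,"roll": 0,"hand": 0},
  {"dx": -1,"dy": 0.37,"dz": 0,"roll": 0,"hand": 0},
  {"dx": -1,"dy": 0.37,"dz": 0,"roll": 0,"hand": 0},
  {"dx": -1,"dy": 0.37,"dz": 0,"roll": 0,"hand": 0},
])

```text
time: 3.3
eef_pos: [0.2442, 0.4496, 0.2314]
tool_rot: [2.167, 2.274, 0.001]
ft_force: [0.7, 0.2, -0.5]
gripper_width: -0.002
finger_force: 0.0
```

Request:
send_rows([
  {"dx": -1,"dy": 0.37,"dz": 0,"roll": 0,"hand": 0},
  {"dx": -1,"dy": 0.37,"dz": 0,"roll": 0,"hand": 0},
  {"dx": -1,"dy": 0.37,"dz": 0,"roll": 0,"hand": 0},
  {"dx": -1,"dy": 0.37,"dz": 0,"roll": 0,"hand": 0},
  {"dx": -1,"dy": 0.37,"dz": 0,"roll": 0,"hand": 0},
])

```text
time: 3.8
eef_pos: [0.3065, 0.3023, 0.2315]
tool_rot: [2.167, 2.274, 0.001]
ft_force: [0.8, -0.1, 1.0]
gripper_width: -0.001
finger_force: 0.0
```

Request:
send_rows([
  {"dx": -1,"dy": 0.37,"dz": 0,"roll": 0,"hand": 0},
  {"dx": -1,"dy": 0.37,"dz": 0,"roll": 0,"hand": 0},
  {"dx": -1,"dy": 0.37,"dz": 0,"roll": 0,"hand": 0},
  {"dx": -1,"dy": 0.37,"dz": 0,"roll": 0,"hand": 0},
  {"dx": -1,"dy": 0.37,"dz": 0,"roll": 0,"hand": 0},
])

```text
time: 4.3
eef_pos: [0.3688, 0.1549, 0.2316]
tool_rot: [2.167, 2.274, 0.001]
ft_force: [0.8, 0.7, -0.3]
gripper_width: -0.001
finger_force: 0.0
```

Request:
send_rows([
  {"dx": -1,"dy": 0.37,"dz": 0,"roll": 0,"hand": 0},
  {"dx": -1,"dy": 0.37,"dz": 0,"roll": 0,"hand": 0},
  {"dx": -1,"dy": 0.37,"dz": 0,"roll": 0,"hand": 0},
  {"dx": -1,"dy": 0.37,"dz": 0,"roll": 0,"hand": 0},
  {"dx": -1,"dy": 0.37,"dz": 0,"roll": 0,"hand": 0},
])

```text
time: 4.8
eef_pos: [0.4311, 0.0074, 0.2316]
tool_rot: [2.168, 2.273, 0.001]
ft_force: [-0.7, 0.4, -0.9]
gripper_width: -0.0
finger_force: 0.0
```

Request:
send_rows([
  {"dx": -0.9,"dy": 0.4,"dz": 0,"roll": 0,"hand": 0},
  {"dx": -0.9,"dy": 0.4,"dz": 0,"roll": 0,"hand": 0},
  {"dx": -1,"dy": 0.3,"dz": 0,"roll": 0,"hand": 0},
  {"dx": 0,"dy": 0,"dz": 1,"roll": 0,"hand": 0},
  {"dx": 0,"dy": 0,"dz": 1,"roll": 0,"hand": 0},
])

```text
time: 5.3
eef_pos: [0.4686, -0.075, 0.1717]
tool_rot: [2.168, 2.27, 0.002]
ft_force: [-0.2, 0.3, -0.1]
gripper_width: 0.002
finger_force: 0.0
```

```bash
python3 - <<'E'
from h import *
s=read_state();print(s["eef_pos"],s["tool_rot"])
c=calibration("wrist");p,d=capture("wrist");cv2.imwrite("pics/w0.png",p[...,::-1]);np.save("wd.npy",d);np.save("wc.npy",c,allow_pickle=True);print(c)
for t in ["push_face","carriage","dropper"]:print(t,mark_of(t,"wrist")[:1])
E
```

```text
[ 0.46863872 -0.07503211  0.17167269] [2.16799531e+00 2.26976877e+00 2.07667561e-03]
{'vertical_fov': 62.66266189210437, 'cx': 307.56925066807776, 'cy': 242.86250882969077, 'xyz': array([ 0.46396198, -0.00710391,  0.31519444]), 'rotation': array([-0.27263642, -0.00951681,  0.04544798])}
push_face [{'at': [312.3, 165.3], 'p': 0.76}]
carriage []
dropper [{'at': [345.5, 332.0], 'p': 0.49}]
```

View pics/w0.png

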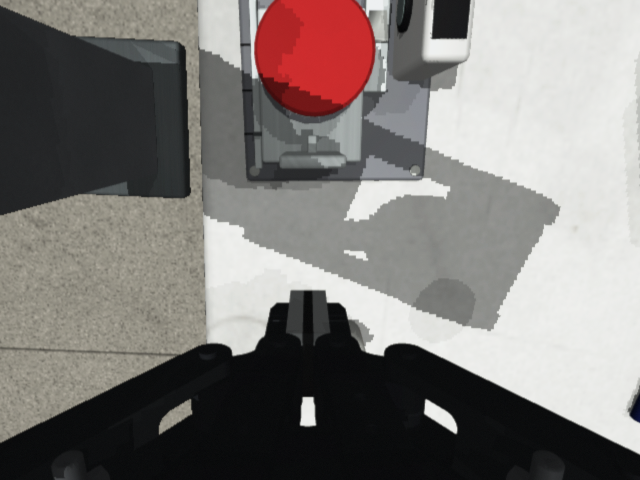

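The wrist view shows the tab top at columns 280–346, rows 155–168, and the closed fingertips at (308,292). They are in line with the tab, and the plate's edge is level in the picture, so the yaw is right.

```bash
python3 - <<'E'
from h import *
d=np.load("wd.npy");c=np.load("wc.npy",allow_pickle=True).item()
th=np.radians(2.6)
a=np.array(c["xyz"])
def rz(uv,z):
    b=P("wrist",uv,1,c)-a; return a+b*(z-a[2])/b[2]
for v in range(148,184,2): print(v,P("wrist",(313,v),d[v,313],c).round(4),P("wrist",(295,v),d[v,295],c).round(4))
print("top corners",rz((280,160),.077),rz((346,160),.077),"plate",rz((248,180),.012),rz((424,181),.012))
print("finger tip",P("wrist",(300,294),d[294,300],c),P("wrist",(318,294),d[294,318],c))
E
```

```text
148 [ 0.4689 -0.0167  0.0481] [ 0.4563 -0.0182  0.0229]
150 [ 0.4689 -0.0179  0.0484] [ 0.4564 -0.0196  0.0227]
152 [ 0.4689 -0.0191  0.0505] [ 0.4571 -0.0197  0.0491]
154 [ 0.4685 -0.0192  0.0755] [ 0.4578 -0.0197  0.0751]
156 [ 0.4686 -0.0202  0.0768] [ 0.458  -0.0207  0.078 ]
158 [ 0.4686 -0.0213  0.0782] [ 0.458  -0.0218  0.0786]
160 [ 0.4687 -0.0225  0.0777] [ 0.458  -0.023   0.0774]
162 [ 0.4687 -0.0237  0.0776] [ 0.458  -0.0243  0.0762]
164 [ 0.4688 -0.0248  0.0782] [ 0.4581 -0.0254  0.0765]
166 [ 0.4688 -0.0261  0.0769] [ 0.4582 -0.0264  0.0781]
168 [ 0.4702 -0.0325  0.0141] [ 0.4566 -0.0333  0.013 ]
170 [ 0.4703 -0.034   0.0143] [ 0.4567 -0.0348  0.0128]
172 [ 0.4704 -0.0356  0.0134] [ 0.4568 -0.0362  0.0137]
174 [ 0.4705 -0.0373  0.0113] [ 0.4568 -0.0377  0.0135]
176 [ 0.4705 -0.0386  0.013 ] [ 0.4568 -0.0394  0.0112]
178 [ 0.4706 -0.0403  0.0114] [ 0.4569 -0.0407  0.0133]
180 [ 0.4708 -0.042   0.0095] [ 0.4569 -0.0426  0.0103]
182 [ 0.471  -0.0445  0.0018] [ 0.4568 -0.0452  0.0012]
top corners [ 0.44914013 -0.02344897  0.077     ] [ 0.48820996 -0.02165191  0.077     ] plate [ 0.42108499 -0.04401717  0.012     ] [ 0.55565117 -0.03861122  0.012     ]
finger tip [ 0.46425531 -0.06423623  0.18082349] [ 0.47081149 -0.06354664  0.18175389]
```

Request:
send_rows([
  {"dx": 0,"dy": 0,"dz": 1,"roll": 0,"hand": 0},
  {"dx": 0,"dy": 0,"dz": 1,"roll": 0,"hand": 0},
  {"dx": 0,"dy": 0,"dz": 1,"roll": 0,"hand": 0},
  {"dx": 0,"dy": 0,"dz": 1,"roll": 0,"hand": 0},
  {"dx": 0.3,"dy": 0,"dz": 0,"roll": 0,"hand": 0},
])

```text
time: 6.0
eef_pos: [0.4655, -0.0642, 0.0497]
tool_rot: [-2.168, -2.269, 0.003]
ft_force: [-0.5, -0.2, 0.2]
gripper_width: 0.002
finger_force: 0.0
```

Request:
send_rows([
  {"dx": 0.3,"dy": 0,"dz": 0,"roll": 0,"hand": 0},
  {"dx": 0.2,"dy": 0,"dz": 0,"roll": 0,"hand": 0},
  {"dx": 0.2,"dy": 0,"dz": 0,"roll": 0,"hand": 0},
  {"dx": 0,"dy": 0,"dz": 0,"roll": 0,"hand": 0},
])

```text
time: 6.4
eef_pos: [0.4672, -0.043, 0.0528]
tool_rot: [2.167, 2.271, 0.002]
ft_force: [-0.9, -0.3, -0.6]
gripper_width: -0.001
finger_force: 0.0
```

Request:
send_rows([
  {"dx": 0.1,"dy": 0,"dz": 0,"roll": 0,"hand": 0},
  {"dx": 0,"dy": 0,"dz": 0,"roll": 0,"hand": 0},
])

```text
time: 6.6
eef_pos: [0.4662, -0.0405, 0.0517]
tool_rot: [2.17, 2.271, 0.0]
ft_force: [-0.4, -0.1, 0.3]
gripper_width: -0.003
finger_force: 0.0
```

Request:
send_rows([
  {"dx": 0.1,"dy": 0,"dz": 0,"roll": 0,"hand": 0},
  {"dx": 0,"dy": 0,"dz": 0,"roll": 0,"hand": 0},
])

```text
time: 6.8
eef_pos: [0.466, -0.0383, 0.0515]
tool_rot: [2.169, 2.271, -0.001]
ft_force: [-0.8, -4.6, 0.4]
gripper_width: 0.002
finger_force: 2.2
```

Request:
send_rows([
  {"dx": 0.1,"dy": 0,"dz": 0,"roll": 0,"hand": 0},
  {"dx": 0,"dy": 0,"dz": 0,"roll": 0,"hand": 0},
])

```text
time: 7.0
eef_pos: [0.4659, -0.0355, 0.0515]
tool_rot: [2.169, 2.271, -0.001]
ft_force: [-1.0, -4.7, 1.4]
gripper_width: -0.003
finger_force: 2.3
```

Request:
send_rows([
  {"dx": 0.2,"dy": 0,"dz": 0,"roll": 0,"hand": 0},
  {"dx": 0.2,"dy": 0,"dz": 0,"roll": 0,"hand": 0},
  {"dx": 0.2,"dy": 0,"dz": 0,"roll": 0,"hand": 0},
  {"dx": 0.2,"dy": 0,"dz": 0,"roll": 0,"hand": 0},
  {"dx": 0,"dy": 0,"dz": 0,"roll": 0,"hand": 0},
])

```text
time: 7.5
eef_pos: [0.4647, -0.0111, 0.0514]
tool_rot: [2.17, 2.271, -0.001]
ft_force: [-0.7, -0.3, 0.3]
gripper_width: 0.002
finger_force: 0.5
```

Request:
send_rows([
  {"dx": 0.2,"dy": 0,"dz": 0,"roll": 0,"hand": 0},
  {"dx": 0.2,"dy": 0,"dz": 0,"roll": 0,"hand": 0},
  {"dx": 0.1,"dy": 0,"dz": 0,"roll": 0,"hand": 0},
  {"dx": 0,"dy": 0,"dz": 0,"roll": 0,"hand": 0},
  {"dx": 0,"dy": 0,"dz": 0,"roll": 0,"hand": 0},
])

```text
time: 8.0
eef_pos: [0.464, 0.0031, 0.0515]
tool_rot: [2.169, 2.271, -0.002]
ft_force: [-1.3, -7.9, 2.2]
gripper_width: 0.001
finger_force: 3.8
```

```bash
python3 - <<'E'
from h import *
s=read_state();print(s["eef_pos"],s["ft_force"])
for n in ["wrist","side"]:
    p,d=capture(n);cv2.imwrite(f"pics/{n}1.png",p[...,::-1])
    print(mark_of("push_face",n)[:1],mark_of("carriage",n)[:1])
E
```

```text
[0.46401786 0.0030546  0.05146523] [-1.29031627 -7.8566578   2.21844084]
[{'at': [317.6, 291.8], 'p': 0.77}] []
[{'at': [317.5, 253.1], 'p': 0.81}] []
```

View pics/wrist1.png

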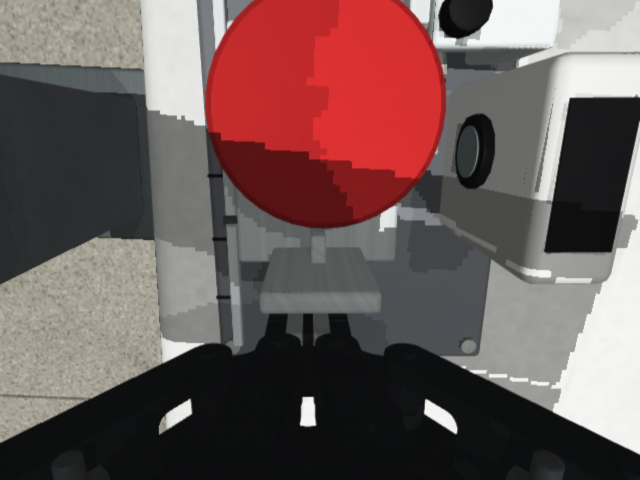

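The wrist view shows the carriage well forward, with the index between the ticks on the left edge. The tip travel and the 7.9 N force put the slide at about 0.042, inside the latch window, so I let go now.

Request:
send_rows([
  {"dx": -0.1,"dy": 0,"dz": 0,"roll": 0,"hand": 0},
  {"dx": -0.2,"dy": 0,"dz": 0,"roll": 0,"hand": 0},
  {"dx": -0.2,"dy": 0,"dz": 0,"roll": 0,"hand": 0},
  {"dx": -0.2,"dy": 0,"dz": 0,"roll": 0,"hand": 0},
  {"dx": -0.3,"dy": 0,"dz": 0,"roll": 0,"hand": 0},
])

```text
time: 8.8
eef_pos: [0.465, -0.0257, 0.051]
tool_rot: [-2.169, -2.271, -0.001]
ft_force: [0.2, -0.4, -0.8]
gripper_width: 0.003
finger_force: 0.0
```

Request:
send_rows([
  {"dx": -0.4,"dy": 0,"dz": 0,"roll": 0,"hand": 0},
  {"dx": -0.5,"dy": 0,"dz": 0,"roll": 0,"hand": 0},
  {"dx": -0.5,"dy": 0,"dz": 0,"roll": 0,"hand": 0},
  {"dx": 0,"dy": 0,"dz": -0.5,"roll": 0,"hand": 0},
  {"dx": 0,"dy": 0,"dz": -1,"roll": 0,"hand": 0},
])

```text
time: 9.3
eef_pos: [0.4649, -0.0681, 0.0943]
tool_rot: [-2.168, -2.266, 0.004]
ft_force: [-0.9, -0.5, 0.4]
gripper_width: -0.002
finger_force: 0.0
```

Request:
send_rows([
  {"dx": 0,"dy": 0,"dz": -1,"roll": 0,"hand": 0},
  {"dx": 0,"dy": 0,"dz": -1,"roll": 0,"hand": 0},
  {"dx": 0,"dy": 0,"dz": -0.5,"roll": 0,"hand": 0},
  {"dx": 0,"dy": 0,"dz": 0,"roll": 0,"hand": 0},
  {"dx": 0,"dy": 0,"dz": 0,"roll": 0,"hand": 0},
])

```text
time: 9.8
eef_pos: [0.467, -0.068, 0.1708]
tool_rot: [-2.171, -2.271, -0.0]
ft_force: [-0.0, 0.2, -0.5]
gripper_width: 0.0
finger_force: 0.0
```

```bash
python3 - <<'E'
from h import *
s=read_state();print(s["time"],s["eef_pos"],s["ft_force"])
c=calibration("wrist");p,d=capture("wrist");cv2.imwrite("pics/wrist2.png",p[...,::-1])
for u in (300,313):
  for v in range(90,180,4):
    q=P("wrist",(u,v),d[v,u],c)
    if .072<q[2]<.081: print(u,v,q.round(4))
E
```

```text
9.8 [ 0.46699718 -0.06800413  0.17081711] [-0.01085068  0.18863368 -0.46671715]
300 118 [0.4582 0.0079 0.0787]
300 122 [0.4583 0.0057 0.0784]
300 126 [0.4584 0.0035 0.0792]
313 118 [0.4656 0.0083 0.078 ]
313 122 [0.4657 0.0061 0.0773]
313 126 [0.4658 0.0039 0.0785]
```

View pics/wrist2.png

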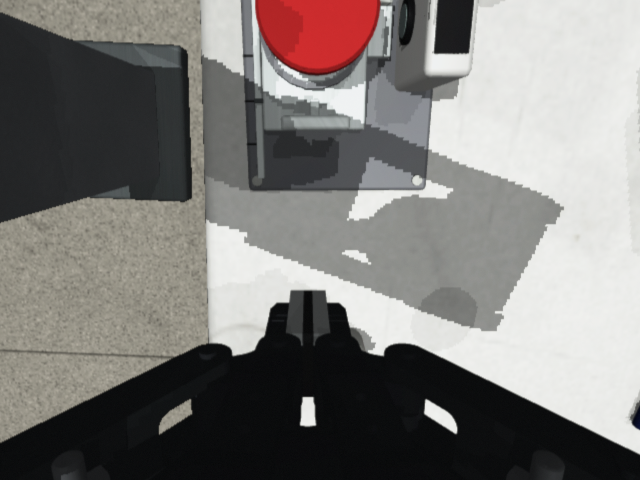

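The tab's outer edge is now at row ~128, y ≈ +0.003. It was at −0.027, so the carriage has moved 30 mm and is latched in the middle position. The jar is seated in front of the lens.

```bash
python3 -c "
from plant import *
print(finish_job())"
```

```text
the job is handed in; nothing more can be done
None
```

The carriage is latched at the middle position (measured travel about 30 mm), the jar is in front of the reader's lens, the arm is clear of everything, and the job is handed in.

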